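Unlock the long knife case

TASK

Unlock the long one of the two flat cases on the prep table: swing the keeper bar that blocks its bolt well aside, a quarter turn, then slide the bolt back by its knob to the end of its travel, clear of the staple. Leave the keeper bar swung aside, let go, and leave the short case locked as it is.

Things in the scene. Friction and masses are not known exactly. Their poses are not given: they have to be found in the camera images.
- case: LONG case: grey box with steel lid, 320 mm long (y), 130 deep (x), 55 high, fixed to the table; origin under its centre, z up. Its carrying handle is on the -x side. On the lid near the +y end: a slide bolt with upright black knob and, behind it, a flat steel keeper bar with an upright peg. The rod locks in a staple at the +y end.
- keeper_peg (a point): Upright steel peg, 14 mm diameter, 80 to 115 mm above the table, on the long case's keeper bar; point on its axis 100 mm above the table. The bar (28 mm wide, top 80 mm above the table) reaches 80 mm from its pivot. The frame turns with the bar: +y from pivot to free end, z up; the pivot is 36 mm from this point along -y. Only the knob and this peg rise above the bar.
- keeper (a joint): Angle of the long case's keeper bar, rad: 0 to 0.1 at the start, lying along the bolt, its end blocking the knob; grows counter-clockwise from above (free end swings towards the case's carrying handle side) to a stop at 1.7. Stiff: stays where left, takes about 1.5 N at the peg. The bolt can be drawn fully once it is over 0.5.
- knob (a point): Black upright round knob of the long case's bolt, 18 mm diameter, 85 to 115 mm above the table; point on its axis 100 mm above the table, 55 mm from the keeper peg when locked. Frame as the case's: y along the bolt, x across the case away from its carrying handle, z up. The bolt opens along its -y, towards the keeper bar's pivot.
- bolt (a joint): How far the long case's bolt is drawn, m: 0 locked (rod in the staple at the case's end), 0.040 at its stop, fully drawn. Stays where it is left; slides with about 2 N. The keeper bar at its starting place stops it after 1 to 4 mm.
- short_keeper (a joint): Keeper bar angle of the SHORT case (190 mm long, same hardware), rad; about 0 and to be left so.
- short_bolt (a joint): How far the short case's bolt is drawn, m; 0 and to be left so.

How it is judged:
On the way, in this order (a step that is already met when the one before it is completed fails the run):
1. the long case's keeper bar is swung well aside (over 1.1 rad) while its bolt is still locked (value of joint keeper above 1.1 rad and value of joint bolt below 0.01 m), for 0.2 s.
2. the long case's bolt is drawn back to within 10 mm of its stop (value of joint bolt above 0.03 m), for 0.2 s.
At the end, for the whole second after the job is handed in: The long case's keeper bar stands aside (over 1.0 rad), its bolt is drawn at least 30 of 40 mm, and the short case is still locked (bolt drawn less than 10 mm, keeper bar under 0.3 rad) (value of joint keeper above 1 rad and value of joint bolt above 0.03 m and value of joint short_bolt below 0.01 m and value of joint short_keeper below 0.3 rad); the robot touches nothing.
It fails at once if the short case's bolt is drawn more than 10 mm (value of joint short_bolt above 0.01 m).
It fails at once if the short case's keeper bar is swung aside (over 0.3 rad) (value of joint short_keeper above 0.3 rad).
It also fails if it takes over 42 s, if anything falls off the work surface, if the arm or the gripper's body presses on something with over 40 N, if the wrist force passes 120 N, or if a joint passes its speed limit or range.

ROBOT

A 7-joint arm with a two-finger parallel gripper is mounted at the origin on a cart in front of the work surface, level with it; the furniture and walls round the work are solid. World frame = base frame: x ahead of the robot, y to its left, z up, the work surface at z = 0. Lengths are in m, angles in rad, forces in N, time in s.
With the tool pointing down it reaches from about 0.35 to 0.775 m from the base axis. Payload 3.1 kg.
Tool frame: the origin (TCP) lies between the finger pads; the fingertips stand bot.tip_extent ahead of it and the grasp point (between the pads) is the TCP (bot.tip_extent is the distance from the TCP to the fingertips, in m); z points along the fingers, y is the direction in which the jaws open and shut (so a half turn about z gives the same grasp; the last joint's range is limited). The gripper opens to 85 mm and grips with 20 to 120 N. Pads are 22 mm wide; open, the fingers measure 114 mm over their backs; the gripper's body (76 mm by 85 mm) begins 54 mm behind the grasp point. The pads swing forward as they close: fully open they stand 13 mm farther back than shut.
Start: joints at [-1.152, 0.311, 0.014, 1.512, -0.004, 1.319, -0.027], TCP at [0.245, 0.493, 0.25] pointing down, gripper open.
Joint ranges: [-2.7, 2.7], [-0.3, 1.91], [-1.27, 1.3], [0.12, 2.57], [-1.44, 4.58], [0.2, 2.03], [-3.05, 3.05]. Speed limits (rad/s): [2.79, 2.79, 3.14, 3.14, 3.14, 3.14, 3.14].

INTERFACE

Orientations are given as a 3x3 rotation matrix whose columns are the frame's x, y, z axes.
In Python, from bench import sensors, viewer, order, bot gives the robot as it stands.
- The arm moves only by the shell command python3 -m crank 'ROWS' [FORCE]. ROWS is JSON, a list of rows, each a list of 5 numbers: the finger opening in m, from 0 to 0.0854, then the shift along the tool's x, y, z in m, then the turn about the tool's z in rad. In form: [[claw, x, y, z, yaw], ...]. A call has 1 to 12 rows; each row is the pose to reach, as a shift and turn from the pose commanded when the call began, along the tool's axes at that moment; what a row does not reach only later rows make up. A row lasts 1/8 s, in which the tool goes at most 62.5 mm and 10.7 degrees, less where a joint would pass 70% of its speed; a pose out of reach is approached as far as the arm can. A call with a gripper value outside its range is refused whole. The fingers move at their own pace and stop on an object; FORCE is the grip in N (left out, the last holds). Time passes only in rows, so rows that repeat a pose let the fingers close. It gives the time, the measured TCP pose, the force and the opening at its end, in the units of the state.
- sensors.sense(): the state, without advancing time (a new reading comes with each control period).
- viewer.read_camera(name): name is "scene" or "side" or "wrist"; returns the picture (400x640x3 uint8, red, green, blue); there is no depth.
- viewer.get_calibration(name): a dict with "fx", "fy", "cx", "cy" (pixels), "D" ([k1, k2, p1, p2, k3] as OpenCV has them; the pictures are not rectified), "eye" and "rotation" of the camera in the world; the wrist camera has in their place "hand_eye" (4x4, takes a point from camera to tool coordinates, whose origin is the TCP and whose axes are the flange's). Camera axes: x right, y up, looking along -z (the intrinsics and any distortion apply to the point x, -y, -z); pixel columns grow to the right and rows downward; lengths in m; the calibration is good to about 2 mm. A picture is of the moment at which its call begins: read the wrist's pose just before it. get_calibration takes no time and is no camera call.
- order.hand_in(): hands the job in, once; it reports no verdict.
The state is a dict: "t": time; "joint_pos": joint angles; "joint_velocities": joint speeds; "effort": joint torques, N m; "tool_pos": TCP position; "eef_rot": TCP orientation; "wrist_force": force on the tool from outside, world axes, zero at the start; "ft_torque": the same for the moment, N m; "gripper_width": opening from 0.0 (shut) to 1.0 (fully open).
Only numpy, scipy, OpenCV 4.12 (cv2) and the standard library are available. Lean on these libraries where they do the work, as an engineer would, in place of code of your own. Each camera call takes 0.05 s, during which the arm holds its last target.

## Working session

There is one attempt and no reset: what is moved stays moved. The work goes in short steps, Python scripts to look and compute and a shell command to move; the robot and the scene stay as the last step left them, time stands still between calls to the robot, and variables do not carry over. Pictures are saved under pics/ and viewed, and the job is handed in when it is done.

```bash
ls; mkdir -p pics; python3 - <<'E'
from bench import sensors, viewer, order, bot
import cv2, numpy as np
s=sensors.sense(); print({k:np.round(v,3).tolist() for k,v in s.items()}, bot.tip_extent)
for n in ("scene","side","wrist"):
    im=viewer.read_camera(n); cv2.imwrite(f"pics/{n}0.png",im[:,:,::-1])
    print(n,viewer.get_calibration(n))
E
```

```text
pics
{'t': 0.0, 'joint_pos': [-1.152, 0.312, 0.014, 1.513, -0.004, 1.319, -0.027], 'joint_velocities': [-0.001, 0.0, 0.0, -0.0, -0.0, 0.001, 0.001], 'effort': [-0.0, -37.991, 0.146, -23.06, 0.012, 0.013, 0.0], 'tool_pos': [0.244, 0.492, 0.249], 'eef_rot': [[-0.896, 0.445, -0.001], [0.445, 0.896, -0.002], [-0.0, -0.002, -1.0]], 'wrist_force': [-1.395, 0.062, -0.712], 'ft_torque': [0.038, 0.044, 0.01], 'gripper_width': 1.004} 0.019
scene {'fx': 400.56267517073354, 'fy': 400.56267517073354, 'cx': 315.94873744413735, 'cy': 198.2459361777331, 'D': array([-0.0259846,  0.       ,  0.       ,  0.       ,  0.       ]), 'eye': array([ 0.19085419, -0.62783014,  0.9342557 ]), 'rotation': array([[ 0.91403274,  0.29620266, -0.27714282],
       [-0.40519218,  0.69880849, -0.58947943],
       [ 0.01906438,  0.6510996 ,  0.75875283]])}
side {'fx': 514.1775701900515, 'fy': 514.1775701900515, 'cx': 319.85868443192, 'cy': 204.2083049985138, 'D': array([-0.12068547,  0.        ,  0.        ,  0.        ,  0.        ]), 'eye': array([ 0.09306013, -0.85517958,  0.80134551]), 'rotation': array([[ 0.90247822,  0.25116597, -0.34992672],
       [-0.4305495 ,  0.54988726, -0.71571721],
       [ 0.01265644,  0.79657997,  0.60440066]])}
wrist {'fx': 296.8056820818556, 'fy': 296.8056820818556, 'cx': 319.9700452924998, 'cy': 205.08734188583418, 'D': array([0.00210297, 0.        , 0.        , 0.        , 0.        ]), 'hand_eye': array([[-2.79125468e-04,  9.48988128e-01,  3.15311680e-01,
         8.11513529e-02],
       [ 9.99999357e-01, -8.18076861e-05,  1.13145130e-03,
        -1.16567160e-03],
       [ 1.09952877e-03,  3.15311793e-01, -9.48987494e-01,
        -1.24205354e-01],
       [ 0.00000000e+00,  0.00000000e+00,  0.00000000e+00,
         1.00000000e+00]])}
```

View pics/scene0.png

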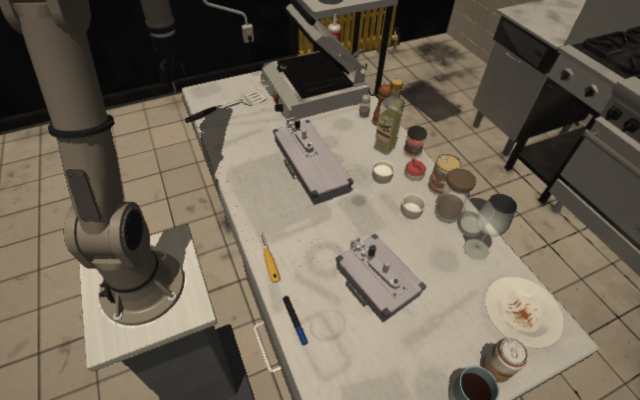

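View pics/side0.png

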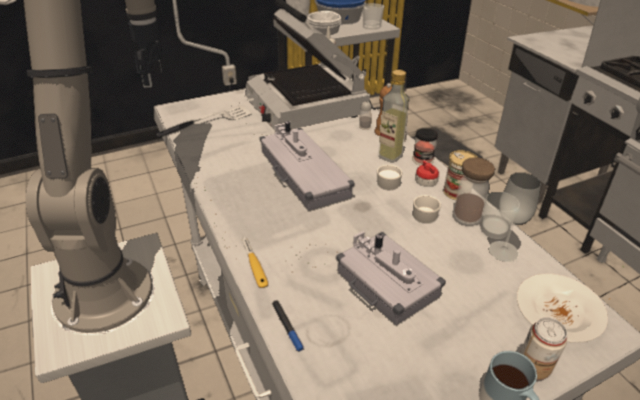

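View pics/wrist0.png

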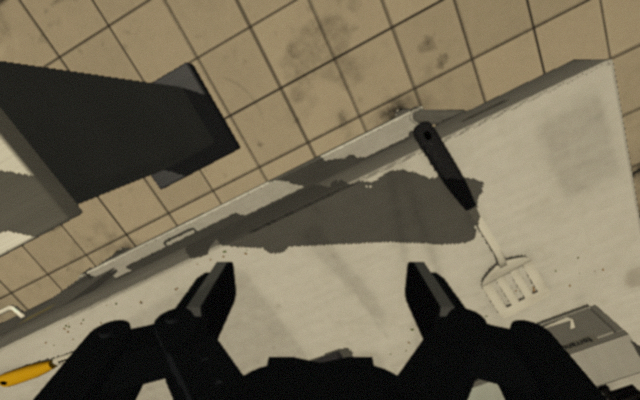

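The long case is the far one, around (312,158) in scene. The short one is around (380,275). Next I'll zoom in on the long case.

```bash
cat > h.py <<'E'
from bench import sensors, viewer, order, bot
import cv2, numpy as np
def cam(n,s=None):
    c=viewer.get_calibration(n);K=np.array([[c['fx'],0,c['cx']],[0,c['fy'],c['cy']],[0,0,1]])
    if n=='wrist':
        H=c['hand_eye'];R=np.array(s['eef_rot']);return K,c['D'],R@H[:3,3]+np.array(s['tool_pos']),R@H[:3,:3]
    return K,c['D'],np.array(c['eye']),np.array(c['rotation'])
def ray(n,uv,s=None):
    K,D,e,R=cam(n,s);p=cv2.undistortPoints(np.array([[uv]],float),K,D)[0,0]
    d=R@np.array([p[0],-p[1],-1]);return e,d/np.linalg.norm(d)
def plane(n,uv,z,s=None):
    e,d=ray(n,uv,s);return e+d*(z-e[2])/d[2]
def tri(rs):
    A=0;b=0
    for e,d in rs:
        P=np.eye(3)-np.outer(d,d);A=A+P;b=b+P@e
    return np.linalg.solve(A,b)
def proj(n,X,s=None):
    K,D,e,R=cam(n,s);q=R.T@(np.array(X)-e);return cv2.projectPoints(np.array([[q[0],-q[1],-q[2]]]),np.zeros(3),np.zeros(3),K,D)[0][0,0]
E
python3 - <<'E'
import cv2
a=cv2.imread('pics/scene0.png')[105:205,260:360];b=cv2.imread('pics/side0.png')[110:210,255:355]
a,b=[cv2.resize(i,(400,400),interpolation=cv2.INTER_CUBIC) for i in(a,b)]
import numpy as np;cv2.imwrite('pics/z0.png',np.hstack([a,b]))
from h import *
for uv in [(312,158),(380,275)]: print(plane('scene',uv,.06))
E
```

```text
[0.5663947  0.20885868 0.06      ]
[ 0.5548742  -0.24020891  0.06      ]
```

View pics/z0.png

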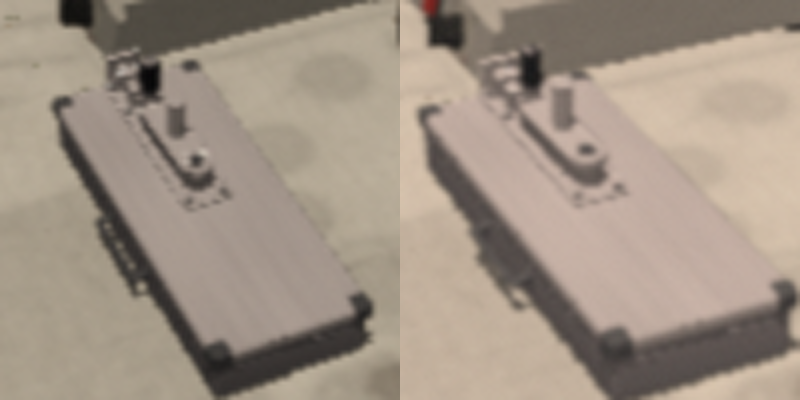

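```bash
python3 - <<'E'
from h import *
f=lambda a,b:((260+a/4-.4,105+b/4-.4),)
for nm,a,b in [('knobtop',(150,66),(131,51)),('pegtop',(177,103),(163,86)),('pivot',(199,157),(187,149))]:
    ua=(260+a[0]/4-.4,105+a[1]/4-.4);ub=(255+b[0]/4-.4,110+b[1]/4-.4)
    z=.08 if nm=='pivot' else .115
    print(nm,ua,ub,plane('scene',ua,z),plane('side',ub,z),tri([ray('scene',ua),ray('side',ub)]))
# corners lid z~.055
for a in [(62,104),(190,66),(358,303),(217,352)]: print(plane('scene',(260+a[0]/4-.4,105+a[1]/4-.4),.055))
E
```

```text
knobtop (297.1, 121.1) (287.35, 122.35) [0.5670611  0.33246123 0.115     ] [0.57097499 0.3380426  0.115     ] [0.56269144 0.31931541 0.12595453]
pegtop (303.85, 130.35) (295.35, 131.1) [0.56931997 0.28155548 0.115     ] [0.57154338 0.28263872 0.115     ] [0.56858083 0.27767744 0.11819576]
pivot (309.35, 143.85) (301.35, 146.85) [0.57596875 0.25253431 0.08      ] [0.5761289  0.25328745 0.08      ] [0.5752809  0.25115143 0.08137077]
[0.50695647 0.38432552 0.055     ]
[0.62660673 0.3894963  0.055     ]
[0.63290243 0.08125287 0.055     ]
[0.51518052 0.0775822  0.055     ]
```

```bash
cat >> h.py <<'E'
def togo(target,jaw):
    """tool-axis shift and yaw to bring TCP to world target, tool y at world angle jaw (mod pi)"""
    s=sensors.sense();R=np.array(s['eef_rot'])
    d=R.T@(np.array(target)-s['tool_pos']); cur=np.arctan2(R[1,1],R[0,1])
    dy=(jaw-cur+np.pi/2)%np.pi-np.pi/2
    return np.round(d,4), round(-dy,3), s
E
python3 - <<'E'
from h import *
print(togo([.57,.26,.25],.05)[:2])
E
```

```text
(array([-0.3949, -0.0632, -0.0004]), np.float64(1.06))
```

```bash
python3 -m crank '[[0.03,-0.395,-0.063,0,1.06],[0.03,-0.395,-0.063,0,1.06],[0.03,-0.395,-0.063,0,1.06],[0.03,-0.395,-0.063,0,1.06],[0.03,-0.395,-0.063,0,1.06],[0.03,-0.395,-0.063,0,1.06],[0.03,-0.395,-0.063,0,1.06],[0.03,-0.395,-0.063,0,1.06],[0.03,-0.395,-0.063,0,1.06]]' 20; python3 - <<'E'
from h import *
s=sensors.sense();im=viewer.read_camera('wrist');cv2.imwrite('pics/w1.png',im[:,:,::-1]);print(s['t'],s['tool_pos'],s['eef_rot'],s['wrist_force'],s['gripper_width'])
import pickle;pickle.dump(s,open('s1.pkl','wb'))
E
```

```text
t: 1.27
tool_pos: [0.569, 0.2623, 0.2498]
eef_rot: [[-0.052, 0.999, -0.002], [0.999, 0.052, 0.001], [0.001, -0.002, -1.0]]
wrist_force: [-0.0, 0.5, -0.2]
gripper_width: 0.349
1.275 [0.56902533 0.26227739 0.24984753] [[-0.05218554  0.99863552 -0.00194028]
 [ 0.99863653  0.05218797  0.00122346]
 [ 0.00132305 -0.00187378 -0.99999737]] [-0.04963203  0.52584807 -0.19349321] 0.3486044450024222
```

View pics/w1.png

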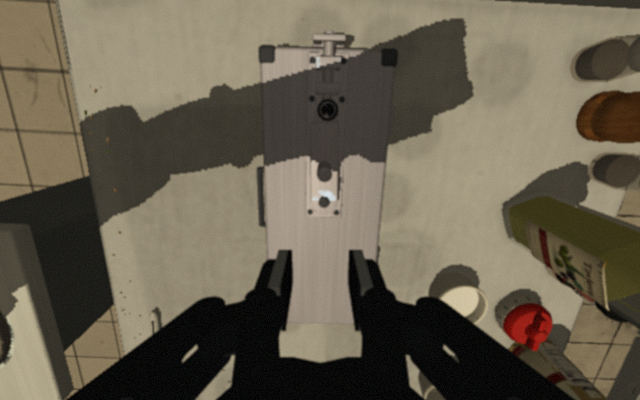

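```bash
python3 - <<'E'
from h import *
import pickle;s=pickle.load(open('s1.pkl','rb'))
i=cv2.imread('pics/w1.png')[85:225,275:375];cv2.imwrite('pics/z1.png',cv2.resize(cv2.convertScaleAbs(i,alpha=1.3),None,fx=4,fy=4,interpolation=cv2.INTER_CUBIC))
for uv,z in [((327,109),.115),((324,171),.115),((324,201),.08)]: print(plane('wrist',uv,z,s))
for X in [(.569,.335,.115),(.57,.282,.115),(.57,.282,.08),(.576,.252,.08)]: print(proj('wrist',X,s))
E
```

```text
[0.56971545 0.34041536 0.115     ]
[0.57016332 0.28811294 0.115     ]
[0.57273626 0.24924547 0.08      ]
[325.76136776 115.75324284]
[323.43253859 177.72981286]
[323.11213247 169.8139648 ]
[327.29290804 198.62731059]
```

View pics/z1.png

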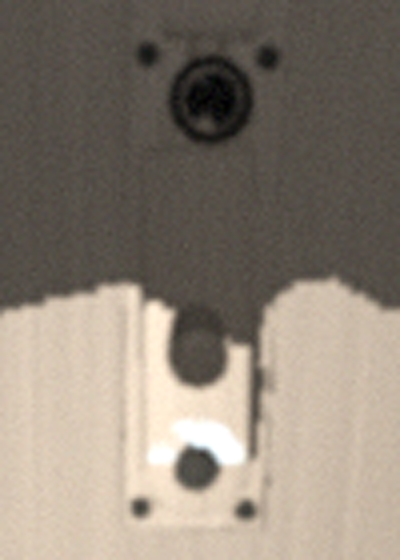

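```bash
python3 - <<'E'
from h import *
import pickle;s=pickle.load(open('s1.pkl','rb'))
P=[plane('wrist',uv,z,s) for uv,z in [((327.4,109.7),.115),((324.2,174.2),.115),((323.7,201.5),.08)]]
print(P,np.linalg.norm(P[0]-P[1]),np.linalg.norm((P[1]-P[2])[:2]))
for u in [(267,53),(388,57)]: print(plane('wrist',u,.055,s))
kn,pg,pv=[p[:2] for p in P]
pg=(pg*2+[.570,.282])/3; ax=np.array([-.02,1]);
bar=np.arctan2(-(pg-pv)[0],(pg-pv)[1]);print('bar ang',bar)
c=pg-.036*np.array([-np.sin(bar),np.cos(bar)]);print('pivot used',c)
print(togo([pg[0],pg[1],.107],bar)[:2])
E
```

```text
[array([0.5700803 , 0.33988028, 0.115     ]), array([0.57050314, 0.28523922, 0.115     ]), array([0.57245535, 0.24868464, 0.08      ])] 0.05464269447465055 0.03660666842505809
[0.50990429 0.38849816 0.055     ]
[0.62728255 0.39105992 0.055     ]
bar ang 0.05968750670480366
pivot used [0.5724829  0.24822359]
(array([0.021 , 0.0029, 0.1431]), np.float64(-0.006))
```

```bash
python3 -m crank '[[0.03,0.022,0.003,0,0],[0.03,0.022,0.003,0.06,0],[0.03,0.022,0.003,0.11,0],[0.03,0.022,0.003,0.143,0],[0.03,0.022,0.003,0.143,0],[0.03,0.022,0.003,0.143,0]]' 20; python3 - <<'E'
from h import *
for n in ("scene","wrist"):
    im=viewer.read_camera(n); cv2.imwrite(f"pics/{n}2.png",im[:,:,::-1])
a=cv2.imread('pics/scene2.png')[75:175,240:360];b=cv2.imread('pics/wrist2.png')
cv2.imwrite('pics/z2.png',np.hstack([cv2.resize(a,(390,325),interpolation=cv2.INTER_CUBIC),cv2.resize(b[75:400,125:515],(390,325))]))
c=np.array([.5725,.2485])
s=sensors.sense();R=np.array(s['eef_rot'])
for t in np.arange(0.06,1.6,.18):
    X=np.r_[c+.0365*np.array([-np.sin(t),np.cos(t)]),s['tool_pos'][2]]
    print(round(t,2),np.round(R.T@(X-s['tool_pos']),4),-round(t-.06,2))
E
```

```text
t: 2.08
tool_pos: [0.5727, 0.2843, 0.1093]
eef_rot: [[-0.052, 0.999, 0.003], [0.999, 0.052, 0.002], [0.002, 0.003, -1.0]]
wrist_force: [0.1, -0.4, 0.4]
gripper_width: 0.354
0.06 [ 0.0012 -0.0032 -0.    ] -0.0
0.24 [ 0.0005 -0.0098 -0.    ] -0.18
0.42 [-0.0013 -0.0161 -0.0001] -0.36
0.6 [-0.0042 -0.022  -0.0001] -0.54
0.78 [-0.0081 -0.0272 -0.0001] -0.72
0.96 [-0.0129 -0.0317 -0.0002] -0.9
1.14 [-0.0184 -0.0353 -0.0002] -1.08
1.32 [-0.0245 -0.0378 -0.0002] -1.26
1.5 [-0.0309 -0.0391 -0.0002] -1.44
```

View pics/z2.png

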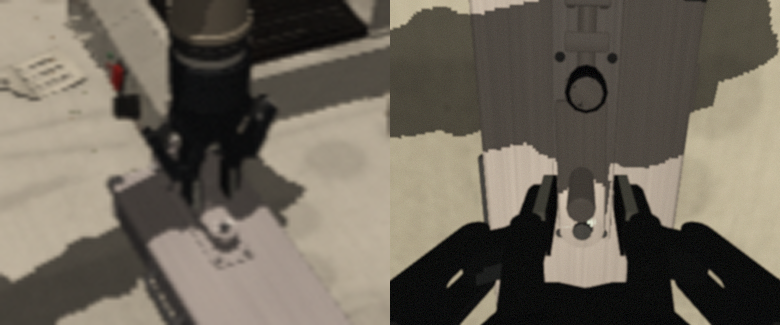

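The peg stands between the fingers, so I'll narrow the cage and swing it round the arc.

```bash
python3 -m crank '[[0.022,0.001,-0.003,0,0],[0.022,0.001,-0.003,0,0],[0.022,0.0005,-0.01,0,-0.18],[0.022,-0.001,-0.016,0,-0.36],[0.022,-0.004,-0.022,0,-0.54],[0.022,-0.008,-0.027,0,-0.72],[0.022,-0.013,-0.032,0,-0.9],[0.022,-0.018,-0.035,0,-1.08],[0.022,-0.0245,-0.038,0,-1.26],[0.022,-0.031,-0.039,0,-1.44],[0.022,-0.031,-0.039,0,-1.44],[0.022,-0.031,-0.039,0,-1.44]]' 20; python3 - <<'E'
from h import *
for n in ("side","wrist"):
    im=viewer.read_camera(n); cv2.imwrite(f"pics/{n}3.png",im[:,:,::-1])
a=cv2.imread('pics/side3.png')[75:175,240:360];b=cv2.imread('pics/wrist3.png')
cv2.imwrite('pics/z3.png',np.hstack([cv2.resize(a,(390,325),interpolation=cv2.INTER_CUBIC),cv2.resize(b[75:400,125:515],(390,325))]))
E
```

```text
t: 3.68
tool_pos: [0.5347, 0.2497, 0.1073]
eef_rot: [[-0.997, 0.083, -0.0], [0.083, 0.997, -0.0], [0.0, -0.0, -1.0]]
wrist_force: [-0.6, -0.1, 0.4]
gripper_width: 0.256
```

View pics/z3.png

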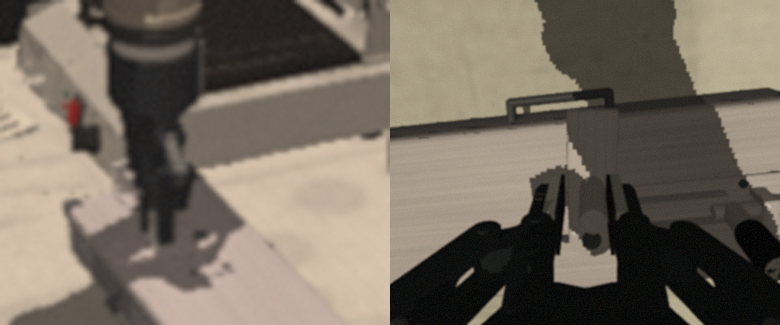

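```bash
python3 -m crank '[[0.022,0,0,-0.03,0],[0.03,0,0,-0.06,0],[0.04,-0.014,0.047,-0.06,-0.05],[0.04,-0.028,0.093,-0.06,-0.1],[0.04,-0.028,0.093,-0.06,-0.1],[0.04,-0.028,0.093,-0.06,-0.1]]' 20; python3 - <<'E'
from h import *
s=sensors.sense()
im=viewer.read_camera('wrist'); cv2.imwrite("pics/wrist4.png",im[:,:,::-1])
for n,X in dict(knob=(.570,.340,.115),peg=(.5725-.0365*np.sin(1.45),.2485+.0365*np.cos(1.45),.115),piv=(.5725,.2485,.08)).items(): print(n,proj('wrist',X,s))
print(togo([.570,.340,.107],1.59)[:2])
E
```

```text
t: 4.53
tool_pos: [0.57, 0.3396, 0.1666]
eef_rot: [[-1.0, -0.019, -0.001], [-0.019, 1.0, -0.002], [0.001, -0.002, -1.0]]
wrist_force: [-0.1, -0.3, 0.8]
gripper_width: 0.469
knob [322.45243026 239.40677592]
peg [181.33202046 186.50946442]
piv [202.16288577 220.77500158]
(array([0.0003, 0.0014, 0.0599]), np.float64(-0.002))
```

View pics/wrist4.png

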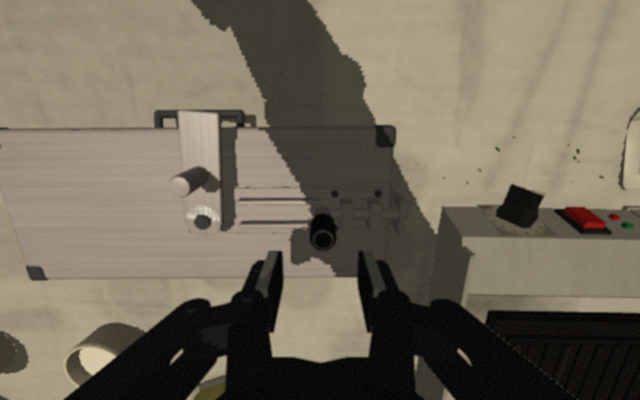

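The knob sits at (322,237), where I predicted, and the bar is swung aside to about 1.45 rad. Next I'll lower over the knob and draw the bolt.

```bash
python3 -m crank '[[0.04,0,0.001,0.03,0],[0.04,0,0.001,0.06,0],[0.03,0,0.001,0.06,0],[0.03,0,0.001,0.06,0],[0.03,0,-0.008,0.06,0],[0.03,0,-0.018,0.06,0],[0.03,0,-0.028,0.06,0],[0.03,0,-0.038,0.06,0],[0.03,0,-0.044,0.06,0],[0.03,0,-0.046,0.06,0],[0.03,0,-0.046,0.06,0],[0.03,0,-0.046,0.06,0]]' 20; python3 - <<'E'
from h import *
s=sensors.sense()
im=viewer.read_camera('wrist'); cv2.imwrite("pics/wrist5.png",im[:,:,::-1])
for n,X in dict(knob0=(.570,.340,.115),knob40=(.5708,.300,.115)).items(): print(n,proj('wrist',X,s))
E
```

```text
t: 6.08
tool_pos: [0.5716, 0.2951, 0.1076]
eef_rot: [[-1.0, -0.02, 0.001], [-0.02, 1.0, 0.001], [-0.001, 0.001, -1.0]]
wrist_force: [2.7, 3.9, 2.6]
gripper_width: 0.353
knob0 [420.20881949 292.49340094]
knob40 [333.05856548 292.494353  ]
```

View pics/wrist5.png

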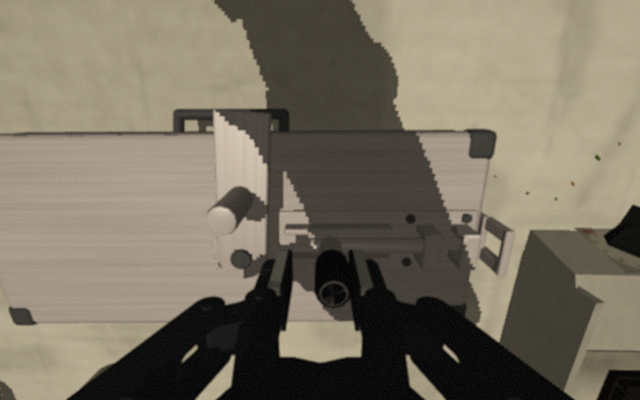

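The knob is at (333,293), the full-travel prediction, and the rod is out of the staple. Next I'll centre the fingers and lift clear.

```bash
python3 -m crank '[[0.036,0,0.005,0,0],[0.036,0,0.005,0,0],[0.036,0,0.005,-0.04,0],[0.036,0,0.005,-0.1,0],[0.036,0,0.005,-0.13,0],[0.036,0,0.005,-0.13,0],[0.036,0,0.005,-0.13,0]]' 20; python3 - <<'E'
from h import *
s=sensors.sense()
im=viewer.read_camera('wrist'); cv2.imwrite("pics/wrist6.png",im[:,:,::-1])
cv2.imwrite("pics/scene6.png",viewer.read_camera('scene')[:,:,::-1])
for n,X in dict(knob0=(.570,.340,.115),knob40=(.5708,.300,.115),peg=(.5725-.0365*np.sin(1.45),.2485+.0365*np.cos(1.45),.115)).items(): print(n,proj('wrist',X,s))
E
```

```text
t: 7.0
tool_pos: [0.5702, 0.2981, 0.2355]
eef_rot: [[-1.0, -0.019, -0.003], [-0.019, 1.0, -0.003], [0.003, -0.003, -1.0]]
wrist_force: [-0.2, -0.0, -0.6]
gripper_width: 0.421
knob0 [369.90005687 206.75003095]
knob40 [323.88291067 206.76346673]
peg [268.30851629 166.41477982]
```

View pics/wrist6.png

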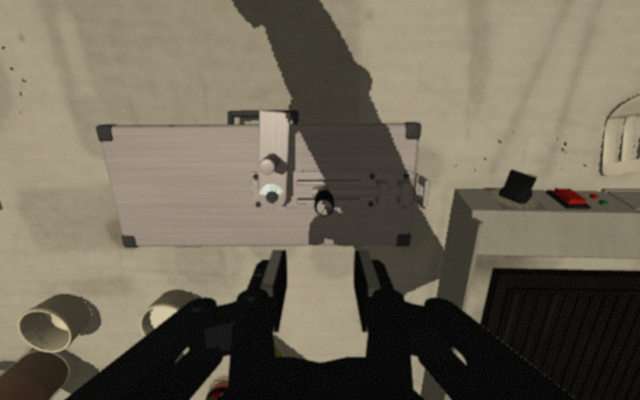

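View pics/scene6.png

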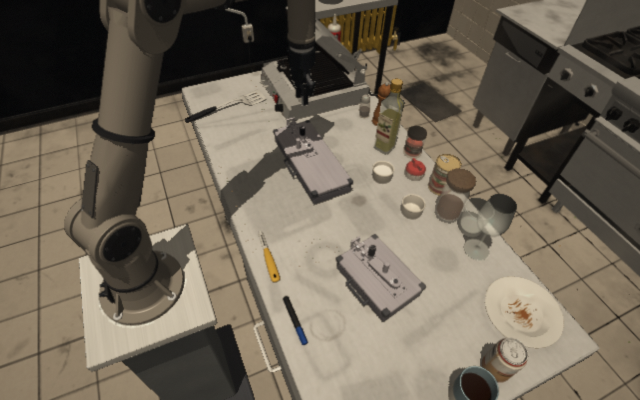

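The knob is at (324,205), fully drawn. The peg is at (268,164), with the bar aside. The short case hasn't moved, and the arm is clear with about zero force.

```bash
python3 -c "
from bench import order; print(order.hand_in())"
```

```text
the job is handed in; nothing more can be done
None
```

The long case is unlocked and the job is handed in, at about 7 s of the 42 s allowed. I put the fingers loosely round the keeper peg and swung the bar to about 1.45 rad with the bolt still locked. I then drew the bolt back by its knob and lifted clear.

- **Bolt and keeper bar:** in the last wrist picture the knob was within 2 px of where full 40 mm travel puts it, and the peg within about 3 px of the 1.45 rad position. The rod had shown clear of the staple just before I let go.
- **Release and short case:** wrist force was about zero after lifting. The arm went nowhere near the short case, and it looks unchanged in the scene picture.
- **Disagreement:** the first scene and side estimates of the knob and peg differed by up to about 6 mm. Triangulating the knob from the two views also put it about 11 mm too high. The wrist view matched the given spacings (54.6 mm against 55, and 36.6 mm against 36), so I relied mainly on that.

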